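Lock the coolant filter into its bayonet pot

TASK

The red-handled coolant filter on the knife maker's bench has been dropped into its pot but not locked. Grip its handle, press it down against the spring, turn it clockwise (seen from above) about a quarter turn until the handle points at the green marks, and let go so that it clicks home. Leave the blue-handled filter, which is already locked, as it is.

Things in the scene. Friction and masses are not known exactly. Their poses are not given: they have to be found in the camera images.
- red_filter: Filter to lock (0.2 kg): white cylinder 52 mm across, z = 0 to 44 mm, with a red grip bar on top, z = 44 to 78 mm, 54 mm long (x), 18 mm thick (y). Origin: centre of underside, z up. Two lugs, 74 mm tip to tip along x, tops at z = 22 mm; both ends alike. It starts with its lugs in the pot's entry slots, origin 68 mm above the pot's, with 2-3 mm and 5 degrees of play; cannot turn until pressed.
- pot: Its pot: grey, blue band, 100 mm across, 90 mm high, fixed. Origin: underside centre, on the mouth's axis, z up. Green marks on the rim at +x and -x: locked is filter x along pot x, either way. Entry slots are 80 degrees counter-clockwise of the marks: turn 80 degrees clockwise (70 to 90 will do, then a firm stop). When locked and let go the filter's origin is 62 mm above the pot's.
- pot_plunger (a joint): Spring plate under the red filter, hidden in the pot: m pressed down, 0 at the start, 0.019 at the bottom. 4 N at 0, plus 0.5 N per mm. The lugs clear the rim beyond 0.012 (aim for 0.016). Keep it pressed while turning; then rise or let go: the spring lifts the lugs into pockets under the rim, where it rests at 0.006.
- blue_filter: Bystander: filter of the same shape with a blue grip bar, already locked in a pot of the same kind (the two pots change places from start to start). Origin and axes as for the red one. Nearby also stand a loose oil bottle (54 mm across, 130 mm high), a whetstone and a knife, to the sides and beyond.
Not all that is in view belongs to the job. Leave any yellow look-alike of the pot alone.

How it is judged:
On the way:
1. the red filter is pressed down into its pot, against the spring (z of red_filter in the frame of pot below 0.058 m), for 0.1 s.
At the end, for the whole second after the job is handed in: The red filter rests locked: origin 59 to 65 mm above the pot's and within 8 mm of its axis, grip bar within 15 degrees of the green marks, upright within 8 degrees. The blue filter is within 6 mm of where it was (z of red_filter in the frame of pot between 0.059 and 0.065 m and angle between the x axis of red_filter and the x axis of pot, either way round below 0.26 rad and horizontal distance between red_filter and pot below 0.008 m and angle between red_filter's own z axis and vertical below 0.14 rad and linear speed of red_filter below 0.02 m/s and distance of blue_filter from where it was at the start of the episode below 0.006 m); the robot touches nothing.
It fails at once if the blue filter is pressed or shifted by more than 6 mm (distance of blue_filter from where it was at the start of the episode above 0.006 m).
It also fails if it takes over 30 s, if anything falls off the work surface, if the arm or the gripper's body presses on something with over 40 N, if the wrist force passes 120 N, or if a joint passes its speed limit or range.

ROBOT

A 6-joint arm with a two-finger parallel gripper is mounted at the origin on the work surface. World frame = base frame: x ahead of the robot, y to its left, z up, the work surface at z = 0. Lengths are in m, angles in rad, forces in N, time in s.
With the tool pointing down it reaches from about 0.425 to 0.925 m from the base axis. Payload 12.5 kg.
Tool frame: the origin (TCP) lies at the very end of the fingers, on their centre line; the grasp point (between the pads) lies robot.grip_depth behind it (robot.grip_depth is the distance from the TCP to the grasp point, in m); z points along the fingers, y is the line along which they close (so a half turn about z gives the same grasp; the last joint's range is limited). The gripper opens to 85 mm and grips with 20 to 120 N. Pads are 22 mm wide; open, the fingers measure 114 mm over their backs; the gripper's body (76 mm by 85 mm) begins 54 mm behind the grasp point. The pads swing forward as they close: fully open they stand 13 mm farther back than shut.
Start: joints at [1.169, 0.491, 1.559, -0, 1.092, -0.106], TCP at [0.182, 0.598, 0.208] pointing down, gripper open.
Joint ranges: [-3.1, 3.1], [-0.84, 2.19], [0.05, 2.79], [-1.13, 4.28], [0.06, 2.93], [-2.69, 2.69]. Speed limits (rad/s): [2.22, 2.22, 2.79, 3.14, 3.14, 3.14].

INTERFACE

Orientations are given as a unit quaternion [w, x, y, z].
In Python, from bench import robot gives the robot as it stands. The module is installed in compiled form; this text tells all that it offers.
- The arm moves only by the shell command python3 -m inch 'ROWS' [FORCE]. ROWS is JSON, a list of rows, each a list of 3 entries, a list of its own where there are three numbers: the shift along the tool's x, y, z in m, then the turn, a rotation vector about the tool's x, y, z in degrees, then the opening, from -1 (shut) to 1 (fully open). A call has 1 to 20 rows; each row shifts and turns the commanded pose from where the row before left it, along the tool's axes as they then stand; what a row does not reach is not made up. A row lasts 1/12 s, in which the tool goes at most 41.7 mm and 7.16 degrees, less where a joint would pass 70% of its speed; a pose out of reach is approached as far as the arm can. A call is refused whole if a number of a shift passes 0.0417 or a number of a turn 7.16, either way. A call with a gripper value outside its range is refused whole. The fingers move at their own pace and stop on an object; FORCE is the grip in N (left out, the last holds). Time passes only in rows, so rows that do not move let the fingers close. It gives the time, the measured TCP pose, the force, the opening and the grip force at its end, in the units of the state.
- robot.sense(): the state, without advancing time (a new reading comes with each control period).
- robot.camera(name): name is "side" or "top"; returns the picture (420x560x3 uint8, blue, green, red); there is no depth.
- robot.camera_params(name): a dict with "fx", "fy", "cx", "cy" (pixels), "camera_from_world" (4x4, takes a point from world to camera coordinates). Camera axes: x right, y down, z forward; pixel columns grow to the right and rows downward; lengths in m; the calibration is good to about 2 mm. A picture is of the moment at which its call begins. camera_params takes no time and is no camera call.
- robot.sign_off(): hands the job in; it is judged then, once.
The state is a dict: "time_s": time; "q": joint angles; "dq": joint speeds; "effort": joint torques, N m; "ee_pos": TCP position; "orientation": TCP orientation; "wrist_force": force on the tool from outside, world axes, zero at the start; "wrist_torque": the same for the moment, N m; "gripper_width": finger opening in m; "grasp_force": force on a finger pad.
Only numpy, scipy, OpenCV 4.12 (cv2) and the standard library are available. Lean on these libraries where they do the work, as an engineer would, in place of code of your own. Each camera call takes 0.05 s, during which the arm holds its last target. There are 200 camera calls.

## Working session

There is one attempt and no reset: what is moved stays moved. The work goes in short steps, Python scripts to look and compute and a shell command to move; the robot and the scene stay as the last step left them, time stands still between calls to the robot, and variables do not carry over. Pictures are saved under pics/ and viewed, at most 10 in all, crops included, and the job is handed in when it is done.

```bash
mkdir -p pics; python3 - <<'E'
from bench import robot
import cv2
for n in("side","top"):
    cv2.imwrite(f"pics/{n}0.png",robot.camera(n)); p=robot.camera_params(n); print(n,p)
print(robot.sense(),robot.grip_depth)
E
```

```text
side {'fx': 387.29603194574514, 'fy': 387.29603194574514, 'cx': 277.3969572745993, 'cy': 203.84670157097798, 'camera_from_world': array([[ 0.7753975 , -0.63141499, -0.0085917 , -0.36782284],
       [-0.37232553, -0.44615364, -0.81383084,  0.24736391],
       [ 0.51003177,  0.63424131, -0.58103834,  0.52029374],
       [ 0.        ,  0.        ,  0.        ,  1.        ]])}
top {'fx': 469.9887790846382, 'fy': 469.9887790846382, 'cx': 281.7368833249663, 'cy': 213.5767338014292, 'camera_from_world': array([[-0.01344185, -0.99990378, -0.00342719, -0.01304535],
       [-0.99080181,  0.0137809 , -0.13461743,  0.46022072],
       [ 0.13465171,  0.00158616, -0.99089172,  0.84769402],
       [ 0.        ,  0.        ,  0.        ,  1.        ]])}
{'time_s': 0.1, 'q': array([ 1.16940798e+00,  4.91486057e-01,  1.55936316e+00,  1.69997277e-05,
        1.09173053e+00, -1.05631409e-01]), 'dq': array([ 1.72020654e-03, -8.00160809e-04, -1.56080904e-03,  2.08639146e-03,
       -1.92010082e-05,  6.37331742e-04]), 'effort': array([ 2.04535703e-03, -6.19440937e+01, -2.62024945e+01, -9.86028795e-05,
        2.88130323e-03, -2.67977947e-05]), 'ee_pos': array([0.18207269, 0.59766476, 0.20710314]), 'orientation': array([-1.31082362e-04,  1.47343949e-01,  9.89085192e-01, -4.75877738e-04]), 'wrist_force': array([-0.45101746,  0.1228742 , -0.02585675]), 'wrist_torque': array([ 0.03243807, -0.05834203,  0.02128781]), 'grasp_force': 0.0, 'gripper_width': 0.08514602356067975} 0.0187
```

View pics/side0.png

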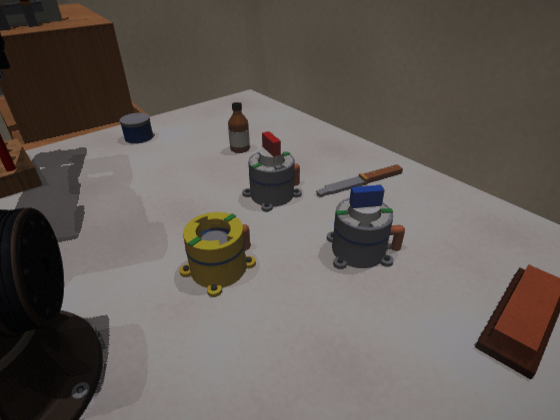

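View pics/top0.png

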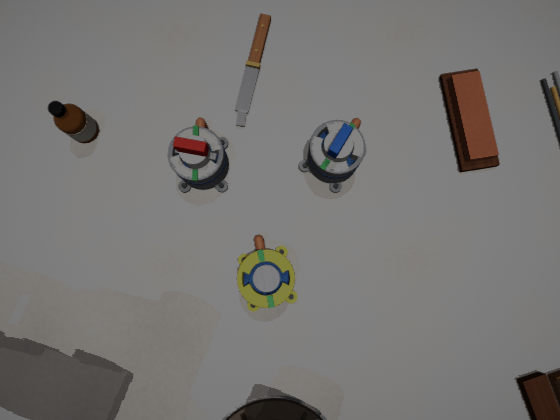

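The red-handled filter could be confused with three things: the blue filter at top (340,140) / side (367,197), the empty yellow pot at top (266,278) / side (216,250), and the orange-red whetstone at top (470,120). My choice is the red bar on the grey pot at top (190,147) / side (271,143). Next I measure it in both views and check it in a crop.

```bash
cat > h.py <<'E'
import cv2,numpy as np
from bench import robot
P={n:robot.camera_params(n) for n in("side","top")}
def ray(n,uv):
    p=P[n];T=p["camera_from_world"];R=T[:3,:3]
    d=R.T@np.array([(uv[0]-p["cx"])/p["fx"],(uv[1]-p["cy"])/p["fy"],1]);return -R.T@T[:3,3],d
def atz(n,uv,z): c,d=ray(n,uv);return c+d*(z-c[2])/d[2]
def tri(a,b):
    (c,d),(e,f)=ray("side",a),ray("top",b)
    s=np.linalg.lstsq(np.c_[d,-f],e-c,rcond=None)[0];x,y=c+d*s[0],e+f*s[1]
    return (x+y)/2,np.linalg.norm(x-y)
def blobs(im,lo,hi,roi,amin=8):
    u0,v0,u1,v1=roi;m=cv2.inRange(cv2.cvtColor(im[v0:v1,u0:u1],cv2.COLOR_BGR2HSV),lo,hi)
    n,l,s,c=cv2.connectedComponentsWithStats(m);out=[]
    for i in range(1,n):
        if s[i,4]>=amin:
            pts=np.argwhere(l==i)[:,::-1].astype(np.float32)+[u0,v0]
            out.append((s[i,4],c[i]+[u0,v0],cv2.minAreaRect(pts.astype(np.float32))))
    return sorted(out,key=lambda t:-t[0])
RED=((174,150,60),(180,255,255));RED2=((0,190,60),(4,255,255));GRN=((50,90,60),(85,255,255))
E
python3 - <<'E'
from h import *
I={n:cv2.imread(f"pics/{n}0.png") for n in P}
roi={"top":(160,110,232,195),"side":(240,125,305,210)}
for n in P:
    for nm,c in(("R",RED),("R2",RED2),("G",GRN)):
        for b in blobs(I[n],*c,roi[n]): print(n,nm,b)
a=cv2.resize(I["top"][110:195,160:232],None,fx=5,fy=5,interpolation=2);b=cv2.resize(I["side"][125:210,240:305],None,fx=5,fy=5,interpolation=2)
cv2.imwrite("pics/crop.png",np.hstack([a,b]))
E
```

```text
side R2 (np.int32(70), array([270.65714286, 136.92857143]), ((270.3770446777344, 136.64752197265625), (16.00461196899414, 4.865401268005371), 39.80556869506836))
side G (np.int32(24), array([256.16666667, 165.125     ]), ((256.0689697265625, 165.1724090576172), (2.5997347831726074, 8.170595169067383), 68.19859313964844))
side G (np.int32(14), array([285.92857143, 153.42857143]), ((286.10003662109375, 153.20001220703125), (2.236067771911621, 5.366563320159912), 63.43495178222656))
top R2 (np.int32(288), array([189.4375    , 144.34027778]), ((189.70570373535156, 144.42013549804688), (31.38805389404297, 9.4491605758667), 10.784297943115234))
top G (np.int32(65), array([194.69230769, 174.69230769]), ((194.5, 174.5), (11.0, 5.0), 90.0))
top G (np.int32(56), array([195.53571429, 130.33928571]), ((195.5, 130.5), (9.0, 5.0), 90.0))
```

View pics/crop.png

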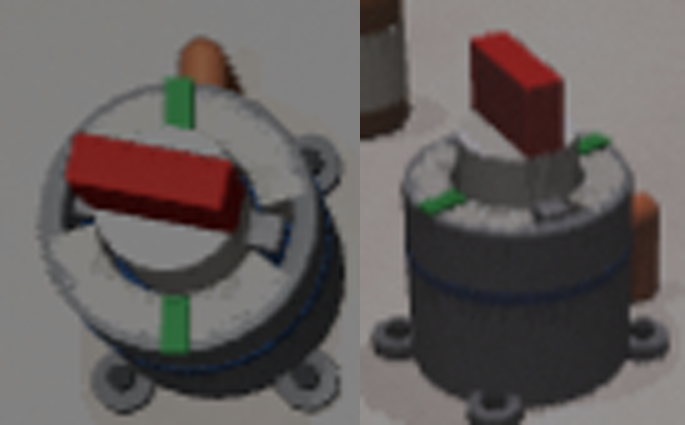

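The crop confirms it: the red bar sits above a grey pot with a blue band and green marks. The bar's top face is near top (190,143) / side (271,137), and a lug is visible in an entry slot. Next I triangulate.

```bash
python3 - <<'E'
from h import *
print("bar top",tri((270.7,136.9),(189.6,143.6)))
g1=tri((256.2,165.1),(194.7,174.7));g2=tri((285.9,153.4),(195.5,130.3));print("marks",g1,g2)
a,b=[atz("top",u,.09)[:2] for u in((194.7,174.7),(195.5,130.3))];print("pot axis z=.09 top",(a+b)/2)
a2,b2=[atz("side",u,.09)[:2] for u in((256.2,165.1),(285.9,153.4))];print("side",(a2+b2)/2)
for d in(b-a,b2-a2): print("mark angle",np.degrees(np.arctan2(d[1],d[0])))
p,q=[atz("top",u,.146)[:2] for u in((174.5,140.5),(207.5,146.5))];d=p-q
print("bar",(p+q)/2,np.linalg.norm(d),np.degrees(np.arctan2(d[1],d[0])))
print(atz("side",(270.7,136.9),.146),atz("top",(189.6,143.6),.146))
from scipy.spatial.transform import Rotation as R
s=robot.sense();q=s["orientation"];print(R.from_quat(q[[1,2,3,0]]).as_matrix().round(3))
E
```

```text
bar top (array([0.56434666, 0.1315252 , 0.14501253]), np.float64(0.0011418720762445458))
marks (array([0.52384428, 0.13218162, 0.09215719]), np.float64(0.0022852664823000616)) (array([0.6048701 , 0.13145068, 0.09226382]), np.float64(0.002941043150269766))
pot axis z=.09 top [0.56384649 0.13293262]
side [0.56807502 0.13447499]
mark angle -0.35301464743736216
mark angle -0.44922309167321794
bar [0.56371025 0.12933796] 0.055966549367331246 78.62435063641418
[0.56364933 0.12970604 0.146     ] [0.5635674 0.1316303 0.146    ]
[[-0.957  0.291 -0.   ]
 [ 0.291  0.957 -0.001]
 [ 0.    -0.001 -1.   ]]
```

Pot axis is at about (0.565, 0.132), with the marks along world x. The bar is at about 79° and its top is at z 0.146. I go above it first, then yaw 83° clockwise, which is positive about tool z.

```bash
python3 -m inch '[[[-0.0314,-0.0209,0],[0,0,0],1],[[-0.0314,-0.0209,0],[0,0,0],1],[[-0.0314,-0.0209,0],[0,0,0],1],[[-0.0314,-0.0209,0],[0,0,0],1],[[-0.0314,-0.0209,0],[0,0,0],1],[[-0.0314,-0.0209,0],[0,0,0],1],[[-0.0314,-0.0209,0],[0,0,0],1],[[-0.0314,-0.0209,0],[0,0,0],1],[[-0.0314,-0.0209,0],[0,0,0],1],[[-0.0314,-0.0209,0],[0,0,0],1],[[-0.0314,-0.0209,0],[0,0,0],1],[[-0.0314,-0.0209,0],[0,0,0],1],[[-0.0314,-0.0209,0],[0,0,0],1],[[-0.0314,-0.0209,0],[0,0,0],1],[[-0.0314,-0.0209,0],[0,0,0],1],[[-0.0314,-0.0209,0],[0,0,0],1],[[0,0,0],[0,0,0],1]]' 80
python3 -m inch '[[[0,0,0],[0,0,6.9],1],[[0,0,0],[0,0,6.9],1],[[0,0,0],[0,0,6.9],1],[[0,0,0],[0,0,6.9],1],[[0,0,0],[0,0,6.9],1],[[0,0,0],[0,0,6.9],1],[[0,0,0],[0,0,6.9],1],[[0,0,0],[0,0,6.9],1],[[0,0,0],[0,0,6.9],1],[[0,0,0],[0,0,6.9],1],[[0,0,0],[0,0,6.9],1],[[0,0,0],[0,0,6.9],1],[[0,0,0],[0,0,0],1],[[0,0,0],[0,0,0],1]]'
cat > st.py <<'E'
from h import *
from scipy.spatial.transform import Rotation as R
def st(tgt=None):
    s=robot.sense();M=R.from_quat(s["orientation"][[1,2,3,0]]).as_matrix();y=M[:,1]
    print("t %.2f"%s["time_s"],"tcp",s["ee_pos"].round(4),"yaw_y %.1f"%np.degrees(np.arctan2(y[1],y[0])),"tilt %.1f"%np.degrees(np.arccos(-M[2,2])),"F",s["wrist_force"].round(1),"T",s["wrist_torque"].round(2),"w %.4f g %.1f"%(s["gripper_width"],s["grasp_force"]),"q6 %.2f"%s["q"][5])
    if tgt is not None: print("to target, tool axes",(M.T@(np.array(tgt)-s["ee_pos"])).round(4))
E
python3 - <<'E'
from st import *
st((.5645,.1315,.117))
for n in P: cv2.imwrite(f"pics/{n}1.png",robot.camera(n))
a=cv2.imread("pics/side1.png")[60:220,200:340];cv2.imwrite("pics/s1.png",cv2.resize(a,None,fx=3.5,fy=3.5))
E
```

```text
time_s: 1.52
ee_pos: [0.5686, 0.1271, 0.207]
orientation: [0.0, 0.149, 0.989, -0.0]
wrist_force: [-0.6, -0.5, -0.3]
gripper_width: 0.0853
grasp_force: 0.0
time_s: 2.68
ee_pos: [0.5651, 0.1317, 0.2074]
orientation: [-0.0, 0.763, 0.646, -0.0]
wrist_force: [-0.2, 0.5, -1.3]
gripper_width: 0.0851
grasp_force: 0.0
t 2.68 tcp [0.5651 0.1317 0.2074] yaw_y -9.5 tilt 0.0 F [-0.2  0.5 -1.3] T [0.01 0.03 0.02] w 0.0851 g 0.0 q6 0.28
to target, tool axes [-0.0003 -0.0005  0.0904]
```

View pics/s1.png

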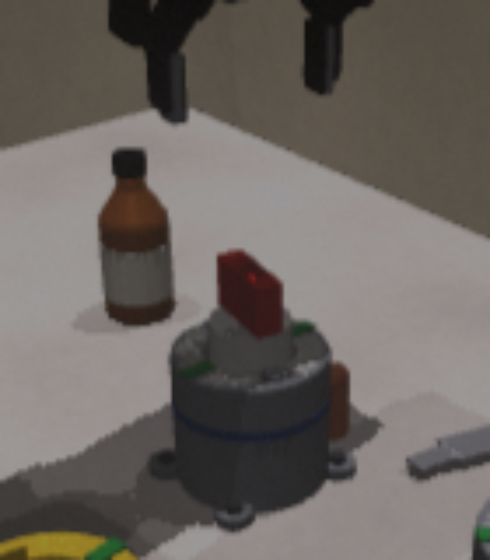

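The picture shows the open fingers above the bar, one on each side, with the bar at crop (250,290). I descend 89 mm and close.

```bash
python3 -m inch '[[[0,0,0.025],[0,0,0],1],[[0,0,0.025],[0,0,0],1],[[0,0,0.02],[0,0,0],1],[[0,0,0.01],[0,0,0],1],[[0,0,0.009],[0,0,0],1],[[0,0,0],[0,0,0],1],[[0,0,0],[0,0,0],-1],[[0,0,0],[0,0,0],-1],[[0,0,0],[0,0,0],-1],[[0,0,0],[0,0,0],-1],[[0,0,0],[0,0,0],-1],[[0,0,0],[0,0,0],-1],[[0,0,0],[0,0,0],-1],[[0,0,0],[0,0,0],-1]]' 80
python3 - <<'E'
from st import *
st()
E
```

```text
time_s: 3.95
ee_pos: [0.5654, 0.1316, 0.1189]
orientation: [0.0, 0.765, 0.644, 0.0]
wrist_force: [-0.8, -0.5, 1.8]
gripper_width: 0.0141
grasp_force: 78.2
t 3.95 tcp [0.5654 0.1316 0.1189] yaw_y -9.7 tilt 0.0 F [-0.8 -0.5  1.8] T [-0.06  0.02  0.03] w 0.0141 g 78.2 q6 0.28
```

Gripped, with small forces. The width reads 14 mm, which is probably pad compliance. I press 16 mm.

```bash
python3 -m inch '[[[0,0,0.004],[0,0,0],-1],[[0,0,0.004],[0,0,0],-1],[[0,0,0.004],[0,0,0],-1],[[0,0,0.004],[0,0,0],-1],[[0,0,0],[0,0,0],-1],[[0,0,0],[0,0,0],-1],[[0,0,0],[0,0,0],-1]]'
python3 - <<'E'
from st import *
st()
for n in P: cv2.imwrite(f"pics/{n}2.png",robot.camera(n))
a=cv2.imread("pics/side2.png")[60:220,200:340];cv2.imwrite("pics/s2.png",cv2.resize(a,None,fx=3.5,fy=3.5))
E
```

```text
time_s: 4.53
ee_pos: [0.5654, 0.1316, 0.1028]
orientation: [0.0, 0.765, 0.644, 0.0]
wrist_force: [-3.0, -0.1, 9.9]
gripper_width: 0.0144
grasp_force: 79.3
t 4.53 tcp [0.5654 0.1316 0.1028] yaw_y -9.7 tilt 0.0 F [-3.  -0.1  9.9] T [-0.04  0.41 -0.01] w 0.0144 g 79.3 q6 0.28
```

View pics/s2.png

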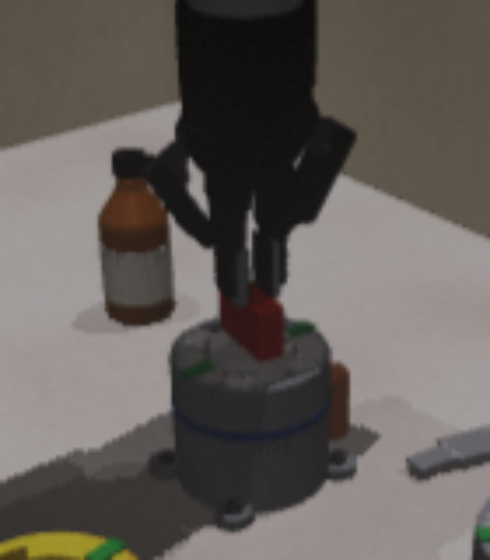

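The bar has dropped about 6 px and the spring reads about 10 N, so the filter is pressed about 16 mm. Now the 80° clockwise turn.

```bash
python3 -m inch '[[[0,0,0.0005],[0,0,5],-1],[[0,0,0],[0,0,5],-1],[[0,0,0],[0,0,5],-1],[[0,0,0],[0,0,5],-1],[[0,0,0],[0,0,5],-1],[[0,0,0],[0,0,5],-1]]'
python3 -m inch '[[[0,0,0],[0,0,5],-1],[[0,0,0],[0,0,5],-1],[[0,0,0],[0,0,5],-1],[[0,0,0],[0,0,5],-1],[[0,0,0],[0,0,5],-1],[[0,0,0],[0,0,5],-1],[[0,0,0],[0,0,5],-1],[[0,0,0],[0,0,5],-1],[[0,0,0],[0,0,5],-1],[[0,0,0],[0,0,5],-1],[[0,0,0],[0,0,0],-1],[[0,0,0],[0,0,0],-1],[[0,0,0],[0,0,0],-1]]'
python3 - <<'E'
from st import *
st()
for n in P: cv2.imwrite(f"pics/{n}3.png",robot.camera(n))
a=cv2.imread("pics/side3.png")[60:220,200:340];cv2.imwrite("pics/s3.png",cv2.resize(a,None,fx=3.5,fy=3.5))
E
```

```text
time_s: 5.13
ee_pos: [0.5662, 0.1317, 0.1027]
orientation: [0.0, 0.906, 0.423, 0.001]
wrist_force: [0.5, -0.3, 10.6]
gripper_width: 0.0142
grasp_force: 79.3
time_s: 6.22
ee_pos: [0.566, 0.1317, 0.1026]
orientation: [-0.0, 1.0, 0.002, 0.001]
wrist_force: [0.2, 0.2, 10.0]
gripper_width: 0.014
grasp_force: 79.3
t 6.22 tcp [0.566  0.1317 0.1026] yaw_y -89.8 tilt 0.1 F [ 0.2  0.2 10. ] T [-0.09  0.07 -0.09] w 0.0140 g 79.3 q6 1.68
```

View pics/s3.png

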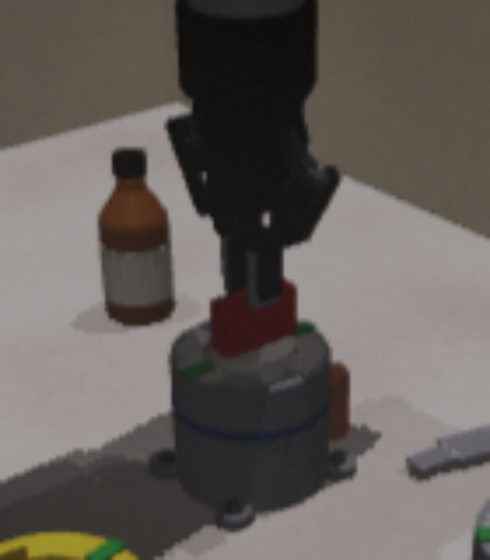

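The bar now lines up with the green marks at crop (195,370) and (303,328). I ease up 9 mm into the pockets, then open.

```bash
python3 -m inch '[[[0,0,-0.003],[0,0,0],-1],[[0,0,-0.003],[0,0,0],-1],[[0,0,-0.003],[0,0,0],-1],[[0,0,0],[0,0,0],-1],[[0,0,0],[0,0,0],-1]]'
python3 -m inch '[[[0,0,0],[0,0,0],-0.3],[[0,0,0],[0,0,0],0],[[0,0,0],[0,0,0],0.5],[[0,0,0],[0,0,0],1],[[0,0,0],[0,0,0],1],[[0,0,0],[0,0,0],1],[[0,0,0],[0,0,0],1],[[0,0,0],[0,0,0],1]]'
python3 -m inch '[[[0,0,-0.01],[0,0,0],1],[[0,0,-0.02],[0,0,0],1],[[0,0,-0.03],[0,0,0],1],[[0,0,-0.03],[0,0,0],1],[[0,0,-0.03],[0,0,0],1],[[0,0,-0.03],[0,0,0],1],[[0,0,0],[0,0,0],1],[[0,0,0],[0,0,0],1]]'
python3 - <<'E'
from st import *
st()
I={n:robot.camera(n) for n in P}
for n in P: cv2.imwrite(f"pics/{n}4.png",I[n])
cv2.imwrite("pics/s4.png",np.hstack([cv2.resize(I["side"][110:220,230:340],(390,390)),cv2.resize(I["top"][100:210,140:250],(390,390))]))
print(blobs(I["side"],*RED2,(240,110,305,210)),blobs(I["top"],*RED2,(160,110,232,195)))
E
```

```text
time_s: 6.73
ee_pos: [0.5659, 0.1316, 0.1114]
orientation: [-0.0, 1.0, 0.002, 0.001]
wrist_force: [0.7, 0.4, 5.8]
gripper_width: 0.0142
grasp_force: 78.7
time_s: 7.4
ee_pos: [0.5653, 0.1316, 0.1111]
orientation: [-0.0, 1.0, 0.002, -0.0]
wrist_force: [-0.3, 0.3, 0.3]
gripper_width: 0.0854
grasp_force: 0.0
time_s: 8.07
ee_pos: [0.5656, 0.1316, 0.2633]
orientation: [-0.0, 1.0, 0.002, 0.002]
wrist_force: [-0.0, -0.5, 0.2]
gripper_width: 0.0852
grasp_force: 0.0
t 8.07 tcp [0.5656 0.1316 0.2633] yaw_y -89.7 tilt 0.2 F [-0.  -0.5  0.2] T [ 0.04 -0.    0.03] w 0.0852 g 0.0 q6 1.68
[(np.int32(16), array([269.75 , 139.875]), ((269.5, 140.0), (7.0, 2.0), -0.0))] [(np.int32(274), array([191.41240876, 145.0620438 ]), ((191.0614471435547, 146.02842712402344), (34.287288665771484, 10.843507766723633), 88.26429748535156))]
```

View pics/s4.png

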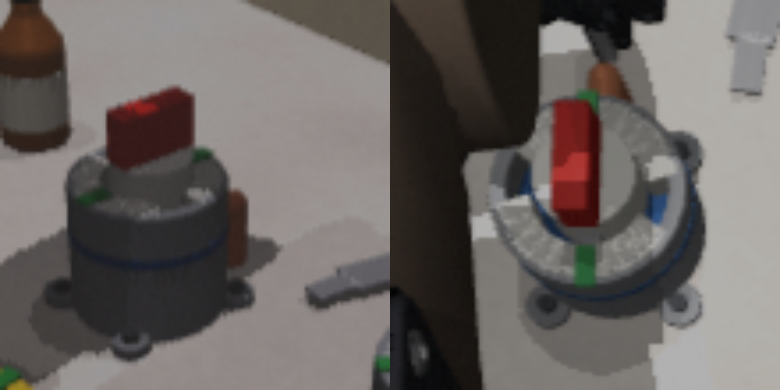

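```bash
python3 - <<'E'
from h import *
def pr(n,X):
    p=P[n];c=p["camera_from_world"]@[*X,1];return (p["fx"]*c[0]/c[2]+p["cx"],p["fy"]*c[1]/c[2]+p["cy"])
for z in(.134,.14,.146):
  for s in(-1,1):
    for t in (-1,1):
      u,v=pr("side",(.565+s*.027,.132+t*.009,z));print(z,s,t,"side crop",round((u-230)*3.545),round((v-110)*3.545),end=" | ")
      u,v=pr("top",(.565+s*.027,.132+t*.009,z));print("top",round((u-140)*3.545+390),round((v-100)*3.545))
b=robot.camera("top");a=cv2.imread("pics/top0.png")
for i in(a,b): print([x[1] for x in blobs(i,(105,180,60),(125,255,255),(310,110,380,190),60)])
E
```

```text
0.134 -1 -1 side crop 117 131 | top 588 214
0.134 -1 1 side crop 98 120 | top 550 215
0.134 1 -1 side crop 189 104 | top 590 104
0.134 1 1 side crop 170 94 | top 552 104
0.14 -1 -1 side crop 117 121 | top 586 211
0.14 -1 1 side crop 98 111 | top 548 211
0.14 1 -1 side crop 189 95 | top 587 100
0.14 1 1 side crop 170 85 | top 549 100
0.146 -1 -1 side crop 116 112 | top 584 208
0.146 -1 1 side crop 98 101 | top 545 208
0.146 1 -1 side crop 189 86 | top 585 96
0.146 1 1 side crop 170 76 | top 547 96
[array([340.71276596, 138.27659574])]
[array([336.98333333, 148.35      ])]
```

The observed corners match the z = 0.140 model (origin at 62 mm), so the filter is locked and aligned. The blue blob moved in the top view, probably because the arm blocks or shades it, so I check that in the side view.

```bash
python3 - <<'E'
from h import *
b=robot.camera("side");a=cv2.imread("pics/side0.png")
for i in(a,b): print([x[:2] for x in blobs(i,(105,150,40),(125,255,255),(340,170,400,210),60)])
cv2.imwrite("pics/blue.png",np.hstack([cv2.resize(i[170:270,320:420],(380,380)) for i in(a,b)]))
E
```

```text
[(np.int32(190), array([366.71052632, 189.05263158]))]
[(np.int32(188), array([366.73404255, 189.0212766 ]))]
```

View pics/blue.png

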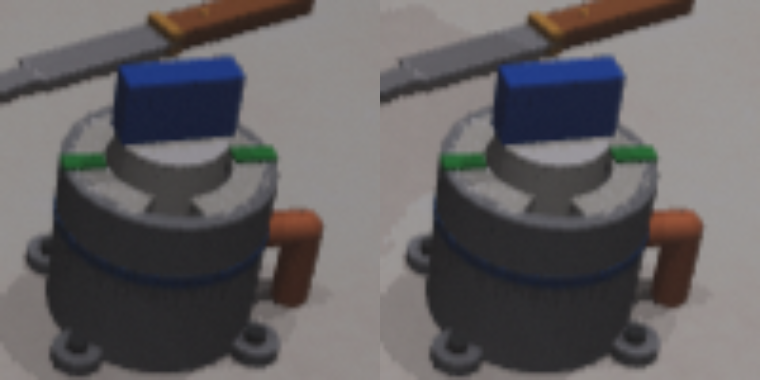

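The blue filter has not moved: its centroid is at side (366.7,189.0) both before and after. I hand in.

```bash
python3 -c "
from bench import robot
print(robot.sign_off())"
```

```text
the job is handed in; nothing more can be done
None
```

The red filter was pressed, turned 80° clockwise and released; by the cameras it sits locked in line with the green marks at about 62 mm, the blue filter has not moved, and the job is handed in (no verdict was returned).

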